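# Rub down a copy and hold the register lid open

### The job

Take the felt-soled rubbing block by its handle and rub it slowly along the shut lid of the copy register, from the lid's left end to its right end (left and right as the robot sees them), with a steady push that keeps the sprung bed about 5 mm down (about 10 N) and never bottoms it. Set the block back upright, sole down, in the wide part of the pewter tray and let go of it, then lift the lid by its brass grip to 50 degrees and finish still holding it steadily there with the gripper, so that the clerk can take the slip; left to itself the lid falls shut. Do not drop the block, and leave the other things on the counter undisturbed.

Things in the scene. Friction and masses are not known exactly. Their poses are not given: they have to be found in the camera images.
- register: copy register, fixed (place and yaw vary): cherry case 240 mm deep (x -110 to +130), 270 mm wide (y), walls 36 mm high; the rear block (x +90 to +134) carries a paper roll up to 78 mm high. A sprung bed sits inside, the lid lies on it. Origin: on the counter, 80 mm in front of the lid hinge, mid-width; x points to the rear (hinge) side, y left, z up.
- bed (a joint): how far the bed, with the lid on it, is pressed straight down (m): 0 at rest (its upper stop), 0.010 bottomed. Spring: gives way at about 2.5 N (1 to 4), then 1.5 N per mm, so 5 mm takes about 10 N.
- lid (a joint): lid angle (rad): 0 shut and level, grows as the front edge rises, stop at 1.4; 50 degrees is 0.873. The lid has no stay: it falls shut from any angle. Mass about 0.35 kg.
- lid_mid (a point): centre of the lid's flat upper face, turning with the lid: pale wooden plate 160 mm (x) x 240 mm (y) x 8 mm; when shut and unpressed the face is 54 mm above the counter. x points to the hinge, y to the left end, z out of the face.
- lid_hinge (a point): middle of the hinge line (along y) at the lid's rear edge, 44 mm above the counter at rest; 80 mm behind and 10 mm below lid_mid when shut.
- lid_grip (a point): point to grasp on the lid's brass grip, turning with the lid: an upright fin 14 mm wide (along y, the hinge direction), 22 mm (x), standing 30 mm above the lid's face at the middle of its front edge, with a 40 mm wide brass foot level with the lid. The point is 21 mm above the face, 9 mm below the fin's top; seen from the hinge 165 mm forward and 31 mm up when shut.
- block: loose dark wooden rubbing block with a grey felt sole, 0.12 kg, yaw varies: sole 70 mm (x) x 50 mm (y), body 16 mm high, above it an upright handle bar 56 mm (x) x 22 mm (y) reaching 62 mm over the underside. Origin: centre of the underside. z up. It starts in the wide part of the tray.
- block_grip (a point): point to grasp on the block's handle, 46 mm above the underside; close across the 22 mm (block y).
- tray: pewter tray, fixed, place and yaw vary: 124 mm (x) x 190 mm (y), walls 14 mm high, 5 mm thick, floor 4 mm above the counter; a divider parts it into a wide part (114 x 140 mm, on its -y side) and a narrow pen groove (on +y). Origin: underside centre.
- tray_place (a point): centre of the floor of the tray's wide part, 4 mm above the counter; axes as the tray.
- pen: bystander: black pen, 98 x 9 x 9 mm, lying in the tray's narrow groove. Origin: underside centre.
- eraser: bystander: rubber eraser 22 x 50 x 12 mm on the counter just in front of the tray. Origin: underside centre.
- ruler: bystander: wooden ruler 300 (y) x 30 x 5 mm lying at the left side of the counter. Origin: underside centre.
- stapler: bystander: brass stapler 150 mm long (y), 50 mm high, at the right side of the counter. Origin: underside centre.
- ink: bystander: stoppered ink bottle, 52 mm across, 62 mm high, just behind the tray. Origin: underside centre.

How it is judged (in metres and radians):
On the way, in this order (a step that is already met when the one before it is completed fails the run):
1. the block presses the shut lid at its left end, the bed sunk part way (value of joint bed between 0.0015 and 0.0092 m and contact force between block and register above 1 N and value of joint lid below 0.05 rad and x of block in the frame of lid_mid between -0.045 and 0.045 m and y of block in the frame of lid_mid above 0.065 m), for 0.1 s.
2. still pressing, left of the middle (value of joint bed between 0.0015 and 0.0092 m and contact force between block and register above 1 N and value of joint lid below 0.05 rad and x of block in the frame of lid_mid between -0.045 and 0.045 m and y of block in the frame of lid_mid between 0.025 and 0.055 m), for 0.1 s.
3. still pressing, at the middle (value of joint bed between 0.0015 and 0.0092 m and contact force between block and register above 1 N and value of joint lid below 0.05 rad and x of block in the frame of lid_mid between -0.045 and 0.045 m and y of block in the frame of lid_mid between -0.015 and 0.015 m), for 0.1 s.
4. still pressing, right of the middle (value of joint bed between 0.0015 and 0.0092 m and contact force between block and register above 1 N and value of joint lid below 0.05 rad and x of block in the frame of lid_mid between -0.045 and 0.045 m and y of block in the frame of lid_mid between -0.055 and -0.025 m), for 0.1 s.
5. still pressing, at the right end (value of joint bed between 0.0015 and 0.0092 m and contact force between block and register above 1 N and value of joint lid below 0.05 rad and x of block in the frame of lid_mid between -0.045 and 0.045 m and y of block in the frame of lid_mid below -0.065 m), for 0.1 s.
6. the block is back in the wide part of the tray, sole down, let go (x of block in the frame of tray_place between -0.035 and 0.035 m and y of block in the frame of tray_place between -0.048 and 0.048 m and z of block in the frame of tray_place between -0.004 and 0.004 m and angle between block's own z axis and vertical below 0.08 rad and contact force between the fingers and block below 0.05 N and linear speed of block below 0.03 m/s and value of joint lid below 0.2 rad), for 0.2 s.
7. the lid is held open at 50 degrees (value of joint lid between 0.773 and 0.973 rad and contact force between the fingers and register above 0.5 N and contact force between block and register below 0.05 N and velocity of joint lid between -0.1 and 0.1 rad/s), for 0.3 s.
At the end, for the whole second after the job is handed in: the lid is held by the gripper at 50 degrees, give or take 5.7, and still; the block stands sole down on the floor of the tray's wide part, let go and touching the register nowhere (all of step 7 and x of block in the frame of tray_place between -0.035 and 0.035 m and y of block in the frame of tray_place between -0.048 and 0.048 m and z of block in the frame of tray_place between -0.004 and 0.004 m and angle between block's own z axis and vertical below 0.08 rad and contact force between the fingers and block below 0.05 N and linear speed of block below 0.03 m/s); the arm keeps its last pose, push and grip.
It fails at once if the bed is pressed down to its bottom stop (value of joint bed above 0.0098 m).
It fails at once if the block is dropped or thrown (contact force between the fingers and block below 0.05 N and linear speed of block above 0.6 m/s).
It fails at once if a bystander is pushed more than 30 mm or the ink bottle is tipped (distance of any of stapler, ink, ruler, eraser, pen from where it was at the start of the episode above 0.03 m or angle between ink's own z axis and vertical above 0.4 rad).
It also fails if it takes over 72 s, if anything falls off the work surface, if the arm or the gripper's body presses on something with over 40 N, if the wrist force passes 120 N, or if a joint passes its speed limit or range.

### The arm

A 6-joint arm with a two-finger parallel gripper is mounted at the origin on the work surface. World frame = base frame: x ahead of the robot, y to its left, z up, the work surface at z = 0. Lengths are in m, angles in degrees, forces in N, time in s.
With the tool pointing down it reaches from about 0.4 to 0.825 m from the base axis. Payload 7 kg.
Tool frame: the origin (TCP) lies midway between the tips of the shut fingers; the grasp point (between the pads) lies 19 mm behind it; z points along the fingers, y is the line along which they close (so a half turn about z gives the same grasp; the last joint's range is limited). The gripper opens to 88 mm and grips with 3 to 60 N. Pads are 19 mm wide; open, the fingers measure 130 mm over their backs; the gripper's body (78 mm by 193 mm) begins 47 mm behind the grasp point.
Start: joints at [84.574, 20.546, 0.682, 0, -70.136, -16.507], TCP at [0.252, 0.626, 0.227] pointing down, gripper open.
Joint ranges: [-176.03, 176.03], [-82.01, 121.73], [-58.28, 71.71], [-173.87, 95.51], [-174.79, -0.11], [-173.66, 173.66]. Speed limits (degrees/s): [136.94, 136.94, 172.46, 180, 180, 180].

### API

Orientations are given as a 3x3 rotation matrix whose columns are the frame's x, y, z axes.
In Python, from rig import robot gives the robot as it stands. Calls block until the motion is done:
- robot.goto(position, orientation): joint-space move of the TCP to a pose.
- robot.servo_line(position, ori=None, speed=0.15): straight line of the TCP; ori=None keeps the orientation; speed is the mean speed in m/s.
- robot.movej(angles): joint-space move.
- robot.move_gripper(opening): opening from 0.0 (shut) to 1.0 (fully open); the grip force is fixed at half the most; returns when the fingers have stopped.
- robot.dwell(seconds).
- robot.ik(position, orientation): joint angles nearest the present ones, or None.
- robot.grab_frame(name): name is "side" or "top" or "wrist"; returns (picture, depth): 384x512x3 uint8, red, green, blue; 384x512 float32, m along the optical axis (not along the pixel's ray), 0 where there is no reading.
- robot.camera_info(name): a dict with "vfov" (degrees; the focal length in pixels is half the picture's height over the tangent of half this angle, whatever the lens; pixels are square), "cx", "cy" (the principal point, pixels), "k1" (the pictures are not rectified: a ray, as slopes to the right and down, at radius r is drawn at 1 + k1 r^2 times it, then the intrinsics apply), "view" (4x4, takes a point from world to camera coordinates); the wrist camera has in their place "T_tool_cam" (4x4, takes a point from camera to tool coordinates, whose origin is the TCP and whose axes are the flange's). Camera axes: x right, y down, z forward; pixel columns grow to the right and rows downward; lengths in m; the calibration is good to about 2 mm. A picture is of the moment at which its call begins: read the wrist's pose just before it. camera_info takes no time and is no camera call.
A pose or a line that the arm cannot do raises robot.Unreachable and nothing moves.
- robot.job_done(): hands the job in; it is judged then, once.
Readings, each from a call of its own:
- robot.read_t(): time.
- robot.read_qpos(): joint angles.
- robot.read_qvel(): joint speeds.
- robot.read_effort(): joint torques, N m.
- robot.read_position(): TCP position.
- robot.read_tcp_rot(): TCP orientation.
- robot.read_force(): force on the tool from outside, world axes, zero at the start.
- robot.read_ft_torque(): the same for the moment, N m.
- robot.read_grip_width(): opening from 0.0 (shut) to 1.0 (fully open).
- robot.read_finger_force(): force on a finger pad.
Only numpy, scipy, OpenCV 4.12 (cv2) and the standard library are available. Lean on these libraries where they do the work, as an engineer would, in place of code of your own. Each camera call takes 0.05 s, during which the arm holds its last target. There are 200 camera calls.

## Working session

There is one attempt and no reset: what is moved stays moved. The work goes in short steps, each a Python script; the robot and the scene stay as the last script left them, time stands still between calls to the robot, and variables do not carry over. Pictures are saved under pics/ and viewed, at most 10 in all, crops included, and the job is handed in when it is done.

```bash
ls; mkdir -p pics; python3 - <<'E'
from rig import robot
import cv2,numpy as np
for n in("top","side"):
    im,d=robot.grab_frame(n); cv2.imwrite(f"pics/{n}0.png",im[:,:,::-1]); np.savez(f"{n}0.npz",im=im,d=d)
    print(n,robot.camera_info(n),(d>0).mean())
print(robot.camera_info("wrist"),robot.read_t(),robot.read_tcp_rot(),robot.read_position())
E
```

```text
pics
top {'vfov': 48.70521130143803, 'cx': 254.52724075122555, 'cy': 192.78512594022928, 'k1': -0.053847328673141646, 'view': array([[ 0.00306939, -0.99975064,  0.02211871, -0.02230087],
       [-0.99380628, -0.00550671, -0.11098992,  0.57922792],
       [ 0.11108405, -0.02164104, -0.99357536,  1.16860818],
       [ 0.        ,  0.        ,  0.        ,  1.        ]])} 0.9957733154296875
side {'vfov': 57.16899757642514, 'cx': 258.8772331373886, 'cy': 200.09836689036217, 'k1': -0.039914183983366776, 'view': array([[-0.7247006 , -0.68884148,  0.01750602,  0.40859502],
       [-0.3509689 ,  0.34713794, -0.86966435,  0.25869747],
       [ 0.59298387, -0.63639035, -0.493333  ,  0.65456186],
       [ 0.        ,  0.        ,  0.        ,  1.        ]])} 0.9957478841145834
{'vfov': 66.73401887232066, 'cx': 251.61654151739236, 'cy': 189.38179077061434, 'k1': -0.05781979638226453, 'T_tool_cam': array([[ 7.18576163e-05, -9.52037376e-01, -3.05981747e-01,
         8.25463128e-02],
       [ 9.99999976e-01,  4.94522040e-06,  2.19456162e-04,
         4.59422787e-04],
       [-2.07417321e-04, -3.05981756e-01,  9.52037353e-01,
        -1.56649761e-01],
       [ 0.00000000e+00,  0.00000000e+00,  0.00000000e+00,
         1.00000000e+00]])} 0.1 [[ 9.27574181e-01 -3.73638792e-01 -4.38696101e-04]
 [-3.73639030e-01 -9.27573117e-01 -1.40970476e-03]
 [ 1.19797675e-04  1.47151973e-03 -9.99998910e-01]] [0.25199165 0.62573092 0.22571387]
```

View pics/top0.png

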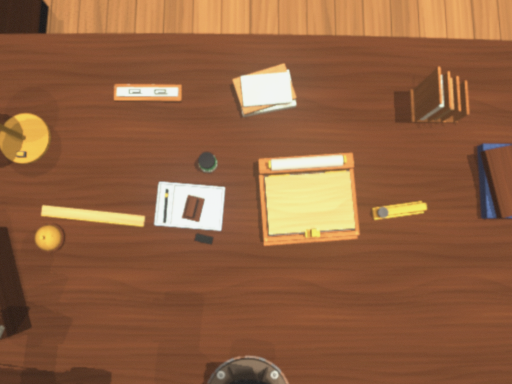

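View pics/side0.png

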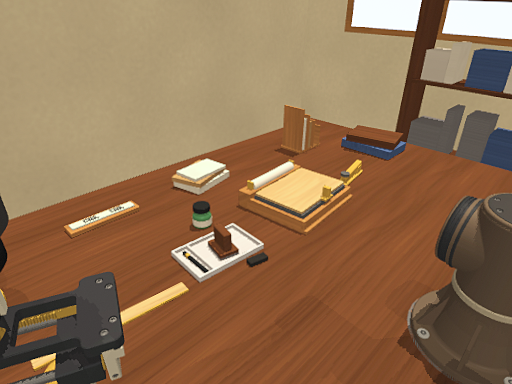

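The top view shows the register at about (308,200) with its brass grip at (313,232). The tray is at (190,206) with the block at (194,207), the ink at (207,162), the eraser at (204,239) and the stapler at (399,210). The side view agrees with this layout.

```bash
cat > h.py <<'E'
import numpy as np,cv2
from rig import robot
def cam(n,pos=None,R=None):
    i=robot.camera_info(n); f=192/np.tan(np.radians(i["vfov"]/2))
    K=np.array([[f,0,i["cx"]],[0,f,i["cy"]],[0,0,1.]])
    if n=="wrist":
        T=np.eye(4);T[:3,:3]=R;T[:3,3]=pos;M=T@i["T_tool_cam"]
    else: M=np.linalg.inv(i["view"])
    return K,i["k1"],M
def slopes(K,k1):
    v,u=np.mgrid[0:384,0:512].astype(float)
    xd=(u-K[0,2])/K[0,0];yd=(v-K[1,2])/K[0,0];x,y=xd.copy(),yd.copy()
    for _ in range(8):
        s=1+k1*(x*x+y*y);x=xd/s;y=yd/s
    return np.stack([x,y,np.ones_like(x)],-1)
def cloud(n,d,pos=None,R=None):
    K,k1,M=cam(n,pos,R);return (slopes(K,k1)*d[...,None])@M[:3,:3].T+M[:3,3]
def onplane(n,z,pos=None,R=None):
    "world xy of every pixel cast on plane z"
    K,k1,M=cam(n,pos,R);r=slopes(K,k1)@M[:3,:3].T
    return M[:3,3]+r*((z-M[2,3])/r[...,2])[...,None]
def rect(P):
    (c,s,a)=cv2.minAreaRect((P[:,:2]*1000).astype(np.float32));return np.round(c,1),np.round(s,1),round(a,1)
def big(m):
    n,l,st,_=cv2.connectedComponentsWithStats(m.astype(np.uint8));
    return l==1+np.argmax(st[1:,4])
def down(yaw):
    "tool down, tool y (closing) along world angle yaw deg"
    a=np.radians(yaw);y=np.array([np.cos(a),np.sin(a),0]);z=np.array([0,0,-1.]);return np.stack([np.cross(y,z),y,z],1)
def wrist(name):
    p,R=np.array(robot.read_position()),np.array(robot.read_tcp_rot())
    im,d=robot.grab_frame("wrist");cv2.imwrite(f"pics/{name}.png",im[:,:,::-1]);np.savez(name+".npz",im=im,d=d,p=p,R=R);return im,d,p,R
E
python3 - <<'E'
from h import *
q=np.load("top0.npz");im,d=q["im"],q["d"];P=cloud("top",d);Z=P[...,2]
u=np.arange(512)[None,:]+0*Z;v=np.arange(384)[:,None]+0*Z
box=lambda a,b,c,e:(u>a)&(u<b)&(v>c)&(v<e)
hsv=cv2.cvtColor(im,cv2.COLOR_RGB2HSV);H,S,V=[hsv[...,i].astype(int) for i in range(3)]
print("counter z",np.median(Z[box(100,240,280,330)]))
def rp(n,m,z): 
    m=big(m);print(n,m.sum(),rect(onplane("top",z)[m]),"z",np.round(np.percentile(Z[m],[10,50,90]),4))
rp("tray",box(145,235,170,240)&(S<90)&(V>120),.014)
rp("handle",box(175,215,185,230)&(Z>.05),.066)
rp("blk",box(175,215,185,230)&(Z>.012)&(V<130),.02)
rp("lid",box(255,365,145,250)&(abs(Z-.054)<.006)&(V>190)&(S<160),.054)
rp("reg",box(245,370,145,250)&(Z>.02),.036)
rp("fin",box(295,330,220,245)&(Z>.068),.084)
rp("ink",box(190,222,145,176)&(Z>.03),.06)
rp("eraser",box(190,218,230,248)&(V<60),.012)
rp("stapler",box(368,432,195,225)&(Z>.015),.04)
E
```

```text
counter z -0.0013612083332825708
tray 2746 (array([543.3, 166.2]), array([197.3, 131.4]), 85.6) z [-0.0003  0.0037  0.0137]
handle 176 (array([537.3, 154.9]), array([23.6, 55.1]), 75.9) z [0.0603 0.0643 0.0673]
blk 126 (array([536.2, 160.4]), array([34.7, 58.9]), 77.1) z [0.0175 0.0291 0.0639]
lid 4913 (array([ 546.1, -173.1]), array([179.2, 240.5]), 4.3) z [0.0506 0.0534 0.0564]
reg 7722 (array([ 570.5, -172.9]), array([238.2, 274.9]), 4.3) z [0.0374 0.0531 0.0646]
fin 50 (array([ 468.1, -177.9]), array([13.6, 21.6]), 89.4) z [0.0791 0.0827 0.0859]
ink 266 (array([666.1, 113.5]), array([48.1, 50.2]), 0.4) z [0.0359 0.0604 0.0637]Traceback (most recent call last):
  File "<stdin>", line 16, in <module>
  File "<stdin>", line 8, in rp
  File "h.py", line 26, in big
    return l==1+np.argmax(st[1:,4])
                ~~~~~~~~~^^^^^^^^^^
    return _wrapfunc(a, 'argmax', axis=axis, out=out, **kwds)
    return bound(*args, **kwds)
ValueError: attempt to get argmax of an empty sequence
```

The heights and sizes agree with the given ones. Next I'll refine with the wrist camera, first over the register and then over the tray.

```bash
python3 - <<'E'
from h import *
robot.goto([.53,-.173,.26],down(-85.7)); wrist("w_reg")
robot.goto([.52,.155,.22],down(-104)); wrist("w_tray")
print(robot.read_t())
a=np.hstack([cv2.resize(cv2.imread(f"pics/{n}.png"),(400,300)) for n in("w_reg","w_tray")]);cv2.imwrite("pics/w.png",a)
E
```

```text
4.425
```

View pics/w.png

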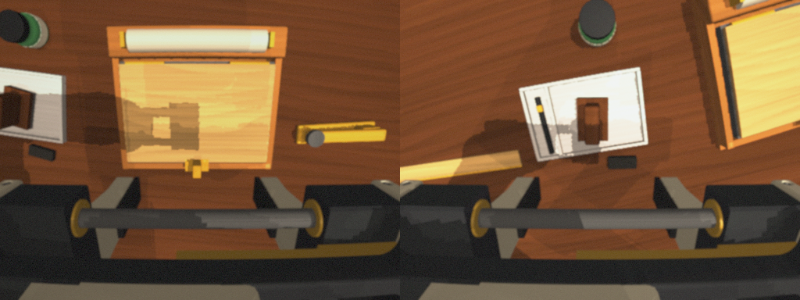

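The left half shows the lid at about (197,110) with the fin at (197,167). The right half shows the tray at (587,113) with the block handle at (592,118). Now I'll measure these.

```bash
cat > m.py <<'E'
from h import *
def load(n):
    q=np.load(n+".npz");a=("wrist",q["p"],q["R"]);P=cloud("wrist",q["d"],*a[1:]);hsv=cv2.cvtColor(q["im"],cv2.COLOR_RGB2HSV).astype(int)
    return P,hsv,lambda z:onplane("wrist",z,*a[1:])
def rp(n,m,z,P,pl):
    m=big(m);print(n,m.sum(),rect(pl(z)[m]),rect(P[m]),"z",np.round(np.percentile(P[...,2][m],[10,50,90]),4))
E
python3 - <<'E'
from m import *
P,h,pl=load("w_reg");Z=P[...,2];v,u=np.mgrid[0:384,0:512];near=v<232
box=lambda a,b,c,e:(u>a)&(u<b)&(v>c)&(v<e)
print("counter",np.median(Z[box(380,500,60,130)]))
rp("lid",box(140,365,60,225)&(abs(Z-.054)<.004)&(h[...,2]>140),.054,P,pl)
m=box(140,365,60,207)&(abs(Z-.054)<.004);rp("lid2",m,.054,P,pl)
rp("case",box(120,390,20,225)&(Z>.02),.036,P,pl)
rp("roll/rear",box(120,390,20,80)&(Z>.04),.05,P,pl)
rp("fin",box(225,280,195,232)&(Z>.068),.084,P,pl)
rp("stapler",box(370,500,140,200)&(Z>.015),.04,P,pl)
P,h,pl=load("w_tray");Z=P[...,2]
print("counter",np.median(Z[box(20,140,60,130)]))
rp("tray",box(140,335,70,215)&(h[...,1]<90)&(h[...,2]>110),.014,P,pl)
rp("handle",box(210,285,110,200)&(Z>.055),.066,P,pl)
rp("block",box(210,285,110,200)&(Z>.013),.02,P,pl)
rp("ink",box(220,290,0,70)&(Z>.05),.062,P,pl)
E
```

```text
counter -0.0014634948102818512
lid 24291 (array([ 544.8, -172. ]), array([178.4, 239.2]), 4.3) (array([ 544.3, -172.1]), array([179.9, 241.2]), 4.3) z [0.0516 0.0525 0.0535]
lid2 24004 (array([ 553.4, -171.3]), array([161.2, 239.2]), 4.3) (array([ 553. , -171.4]), array([162.8, 241.2]), 4.3) z [0.0516 0.0525 0.0535]
case 37729 (array([ 562.3, -170.7]), array([247.8, 279.2]), 4.3) (array([ 566.6, -170.1]), array([234.3, 271.8]), 4.4) z [0.0435 0.0525 0.0677]
roll/rear 9172 (array([ 661.2, -163.2]), array([ 44.6, 268.9]), 4.2) (array([ 648. , -164.3]), array([ 71.1, 270.3]), 4.3) z [0.0497 0.0647 0.0706]
fin 229 (array([ 469.4, -178. ]), array([25.6, 14.8]), 4.0) (array([ 533.9, -172.2]), array([157.6,  13.9]), 4.6) z [0.0759 0.0822 0.0833]
stapler 1873 (array([ 534.3, -434.6]), array([ 33.1, 149.9]), 9.1) (array([ 550.9, -332.6]), array([348.3,  63.8]), 80.0) z [0.0312 0.0384 0.0424]
counter -0.00155276908953772
tray 12453 (array([542.5, 167.7]), array([192.7, 126. ]), 85.6) (array([539.8, 169.2]), array([201.3, 131.8]), 85.6) z [0.0015 0.0028 0.0125]
handle 1022 (array([536.7, 157.3]), array([21.5, 55.4]), 76.2) (array([555.2, 152.9]), array([21.8, 96. ]), 76.2) z [0.0628 0.0644 0.0654]
block 2360 (array([533.5, 158. ]), array([49.6, 77. ]), 76.8) (array([551.7, 153.8]), array([ 50. , 103.1]), 76.8) z [0.0179 0.0197 0.0649]
ink 1888 (array([664.6, 117.8]), array([45. , 44.2]), 76.0) (array([649.1, 128.9]), array([46. , 87.1]), 55.8) z [0.0592 0.0604 0.0615]
```

The lid centre is (553,-171) at yaw 4.3°. From it the fin should be at (468.6,-177.7), and I measured (469.4,-178), so it agrees. The block handle is at (537,157) with its y axis at 76.2°. Next is to grasp and lift the block.

```bash
python3 - <<'E'
from h import *
R=down(-103.8); robot.move_gripper(1.0)
robot.goto([.5367,.1573,.12],R); robot.servo_line([.5367,.1573,.031],speed=.1)
print(robot.read_position(),robot.read_force())
robot.move_gripper(0.0); print(robot.read_grip_width(),robot.read_finger_force())
robot.servo_line([.5367,.1573,.15],speed=.12); print(robot.read_grip_width(),robot.read_finger_force())
a=np.radians(4.3);ex=np.array([np.cos(a),np.sin(a),0]);ey=np.array([-np.sin(a),np.cos(a),0])
p=np.array([.5534,-.1713,0])+.078*ey
robot.goto(p+[0,0,.14],down(-85.7)); robot.servo_line(p+[0,0,.092],speed=.1);robot.dwell(.3)
print(robot.read_t(),robot.read_position(),robot.read_force(),robot.read_tcp_rot())
im,d=robot.grab_frame("side");cv2.imwrite("pics/s1.png",cv2.resize(im[120:280,150:400,::-1],None,fx=3,fy=3))
E
```

```text
[0.5372029  0.15761637 0.03170036] [ 0.15376495 -0.53421356  1.1747907 ]
0.2459637396698096 29.976781904697418
0.25090751013131357 29.976676404476166
10.2833 [ 0.54788138 -0.09350634  0.0925683 ] [-0.78193959  0.40803788 -0.72284507] [[ 9.97187847e-01  7.49347983e-02  1.08355753e-03]
 [ 7.49346626e-02 -9.97188432e-01  1.65289404e-04]
 [ 1.09289697e-03 -8.36285664e-05 -9.99999399e-01]]
```

View pics/s1.png

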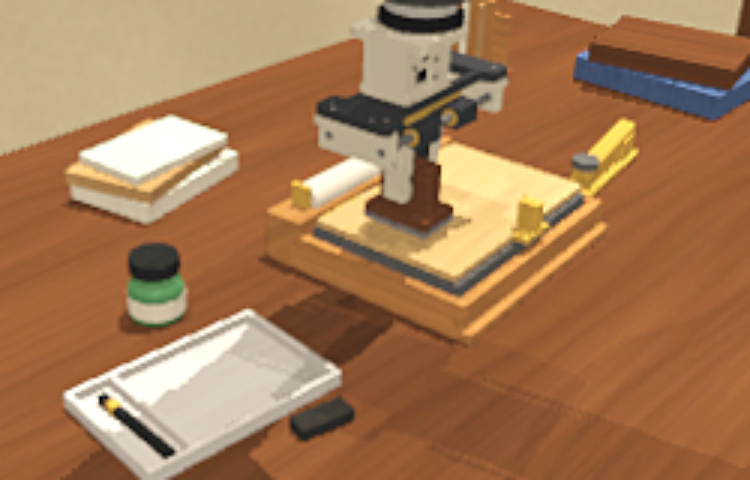

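The block is held upright over the lid's left end (at (410,205) in the crop). Next I'll press until the force is about 10 N, then rub.

```bash
python3 - <<'E'
from h import *
a=np.radians(4.3);ey=np.array([-np.sin(a),np.cos(a),0]);c=np.array([.5534,-.1713,0])
def F(n=5):
    return np.mean([(robot.dwell(.02),robot.read_force()[2])[1] for _ in range(n)])
F0=F(10);z=.0825;s=.078
go=lambda sp:robot.servo_line(c+s*ey+[0,0,z],speed=sp)
go(.05);print(F0,F()-F0)
while True:
    f=F()-F0
    if f>9 or z<.0735: break
    z-=.001 if f<6 else .0005; go(.02)
    print(round(z,4),round(f,2),end="; ")
print("\nf",f,z,robot.read_position()[2]);robot.dwell(.2)
if f>7:
  while s>-.078+1e-6:
    s=max(s-.013,-.078);go(.035);f=F(3)-F0
    print(round(s,3),round(z,4),round(f,1),round(robot.read_position()[2],4))
    z-=np.clip((10-f)/1500*.6,-.001,.001)
  robot.dwell(.3);print(F()-F0)
  z=.11;go(.1)
print(robot.read_t())
E
```

```text
-1.2008888669903222 0.3950611790249873
0.0815 0.16; 0.0805 0.21; 0.0795 3.31; 0.0785 4.68; 0.0775 5.72; 0.077 7.54; 0.0765 8.21; 0.076 8.95; 0.0755 8.98; 
f 10.21903512367615 0.0755 0.0760576665879374
0.065 0.0755 10.0 0.0764
0.052 0.0755 9.6 0.0764
0.039 0.0753 10.0 0.0763
0.026 0.0753 10.3 0.0762
0.013 0.0754 9.4 0.0763
0.0 0.0752 9.9 0.0761
-0.013 0.0752 10.0 0.0761
-0.026 0.0752 9.9 0.0761
-0.039 0.0752 10.2 0.076
-0.052 0.0752 10.3 0.0761
-0.065 0.0753 10.2 0.0762
-0.078 0.0754 9.5 0.0763
9.877598531503633
21.9917
```

The rub held 9.4–10.3 N throughout. Next is placing the block.

```bash
python3 - <<'E'
from h import *
def F(n=5):
    return np.mean([(robot.dwell(.02),robot.read_force()[2])[1] for _ in range(n)])
p=np.array([.541,.148,0])
robot.goto([.55,-.24,.16],down(-85.7)); robot.goto(p+[0,0,.15],down(-94.4))
robot.servo_line(p+[0,0,.036],speed=.12);robot.dwell(.3);F0=F();z=.034
while z>.027:
    robot.servo_line(p+[0,0,z],speed=.03);f=F()-F0;print(z,round(f,2),end="; ")
    if f>2.0: break
    z=round(z-.001,4)
robot.move_gripper(.6);robot.dwell(.2)
robot.servo_line(p+[0,0,.20],speed=.15);print(robot.read_t())
robot.goto([.52,.148,.22],down(-94.4));im,d,pp,R=wrist("w_t2");print(robot.read_t())
from m import *
P,h,pl=load("w_t2");Z=P[...,2];v,u=np.mgrid[0:384,0:512]
b=(u>190)&(u<310)&(v>90)&(v<220)
rp("handle",b&(Z>.055),.066,P,pl);rp("tray",(v<225)&(u>100)&(u<400)&(h[...,1]<90)&(h[...,2]>110)&(Z<.025),.014,P,pl)
# reachability of the lid lift
a=np.radians(4.3);ex=np.array([np.cos(a),np.sin(a),0]);c=np.array([.5534,-.1713,0]);H=c+.08*ex+[0,0,.044]
def pose(th,t0):
    k=np.radians(10.64+th);g=H-ex*.1679*np.cos(k)+np.array([0,0,.1679*np.sin(k)])
    t=np.radians(t0-th);z=ex*np.sin(t)-np.array([0,0,np.cos(t)]);y=np.array([np.sin(a),-np.cos(a),0])
    return g+.019*z,np.stack([np.cross(y,z),y,z],1)
for t0 in(45,35,25,10):print(t0,[None if (q:=robot.ik(*pose(th,t0))) is None else np.round(q).astype(int).tolist() for th in(0,25,50)])
E
```

```text
0.034 0.67; 0.033 0.45; 0.032 0.66; 0.031 0.81; 0.03 11.04; 29.125
29.425
handle 1024 (array([540.7, 148.2]), array([21.9, 55. ]), 86.1) (array([557.1, 146.9]), array([21.7, 90. ]), 86.2) z [0.0631 0.0644 0.0654]
tray 12391 (array([542.5, 167.5]), array([192.2, 125.8]), 85.5) (array([540.2, 168.6]), array([201.1, 131.3]), 85.2) z [0.0015 0.0028 0.0126]
45 [[-34, 10, -36, -78, -27, -164], [1, 3, -39, -2, -27, 95], [2, 17, -13, 0, -66, 92]]
35 [[-11, 7, -40, -43, -13, 145], [2, 7, -33, -1, -40, 93], [2, 22, -6, 0, -77, 92]]
25 [[0, 7, -47, -10, -11, 103], [2, 12, -26, 0, -52, 92], [3, 28, 0, 1, -87, 92]]
10 [[1, 11, -40, -1, -29, 94], [2, 20, -16, 1, -68, 92], [3, 37, 9, 1, -102, 91]]
```

View pics/w_t2.png

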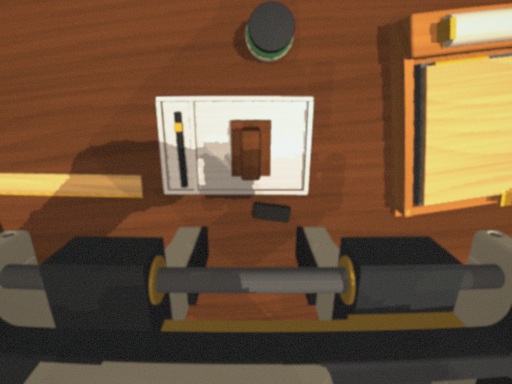

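The block stands upright at (250,150), centred in the wide part (540.7, 148.2 mm), and the pen and eraser haven't moved. Next I'll grasp the fin and lift the lid along its arc.

```bash
cat > lid.py <<'E'
from h import *
a=np.radians(4.3);ex=np.array([np.cos(a),np.sin(a),0]);c=np.array([.5536,-.1714,0]);H=c+.08*ex+[0,0,.044]
def pose(th,t0=12,up=.003,back=0):
    r=np.hypot(.165,.031+up);k=np.arctan2(.031+up,.165)+np.radians(th)
    g=H-ex*r*np.cos(k)+np.array([0,0,r*np.sin(k)])
    t=np.radians(t0-th);z=ex*np.sin(t)-np.array([0,0,np.cos(t)]);y=np.array([np.sin(a),-np.cos(a),0])
    return g+(.019-back)*z,np.stack([np.cross(y,z),y,z],1)
E
python3 - <<'E'
from lid import *
robot.goto([.5,-.02,.24],down(-88)); robot.goto(*pose(0,back=.1)); robot.servo_line(*pose(0),speed=.06)
print(robot.read_position()-pose(0)[0],robot.read_force())
robot.move_gripper(0.0);print(robot.read_grip_width(),robot.read_finger_force(),robot.read_t())
for th in range(5,51,5):
    robot.servo_line(*pose(th),speed=.04)
    if th%10==0:print(th,np.round(robot.read_position()-pose(th)[0],4),np.round(robot.read_force(),1),round(robot.read_grip_width(),3),round(robot.read_finger_force(),1))
robot.dwell(.5);print(robot.read_t())
im,d=robot.grab_frame("side");cv2.imwrite("pics/s2.png",cv2.resize(im[90:280,150:400,::-1],None,fx=3,fy=3));np.savez("s2.npz",im=im,d=d)
im,d=robot.grab_frame("top");np.savez("t2.npz",im=im,d=d)
E
```

```text
[ 1.55192847e-04 -1.68629101e-05  3.40724262e-04] [ 1.49906515  0.22899737 -0.13283788]
0.1595214955364078 30.00067949295044 33.4417
10 [-0.0002  0.0005 -0.0005] [ 0.1  5.8 -2.7] 0.161 30.0
20 [-0.0002  0.0005 -0.0007] [-0.3  5.3 -2.3] 0.156 30.0
30 [-0.0001  0.0005 -0.0007] [ 0.3  4.3 -3.1] 0.154 30.0
40 [ 0.0001  0.0005 -0.0007] [ 0.   6.  -4.7] 0.157 30.0
50 [ 0.0004  0.0005 -0.0008] [ 0.4  5.  -4.5] 0.155 30.0
38.9417
```

View pics/s2.png

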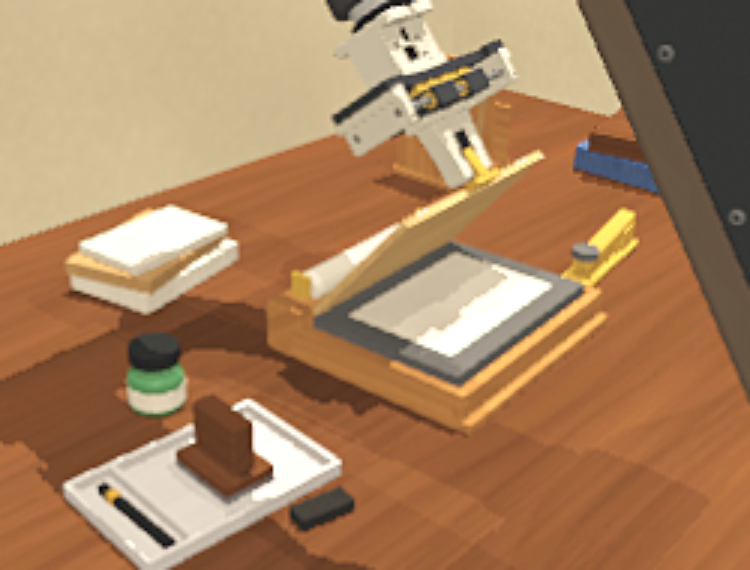

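The lid is open with the fin held in the fingers (at (470,165) in the crop), and the block stands in the tray. I'll check the angle from the depth image.

```bash
python3 - <<'E'
from lid import *
q=np.load("s2.npz");P=cloud("side",q["d"])
h=cv2.cvtColor(q["im"],cv2.COLOR_RGB2HSV).astype(int);v,u=np.mgrid[0:384,0:512]
X=P[(u>283)&(u<320)&(v>148)&(v<180)&(h[...,1]>80)&(P[...,2]>.07)&(P[...,2]<.2)]
X=X[abs((X-c)@np.array([-ex[1],ex[0],0]))<.12]
for _ in range(4):
    m=X.mean(0);n=np.linalg.svd(X-m,full_matrices=0)[2][2];n*=np.sign(n[2]);r=(X-m)@n
    X=X[abs(r)<max(.003,2*r.std())]
print(len(X),n,r.std(),"lid angle",np.degrees(np.arctan2(n@ex,n[2])))
print(robot.read_finger_force(),robot.read_grip_width(),robot.read_t())
E
```

```text
360 [0.77732444 0.05801803 0.62641889] 0.0007923184344251797 lid angle 51.21358989605838
30.000604391098022 0.1596535715743362 39.0417
```

```bash
python3 -c "
from rig import robot
print(robot.job_done())"
```

```text
the job is handed in; nothing more can be done
None
```

The job is handed in at about 39 s on the robot's clock: I rubbed the lid left to right at 9.4–10.3 N, the block stands upright and released in the tray's wide part, and the gripper holds the lid at about 51° (measured from depth); the verdict was not shown.

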